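# Right the fallen pot gauge and set its pointer over the rim

### The arm

A 6-joint arm with a two-finger parallel gripper is mounted at the origin on a cart in front of the work surface, level with it; the furniture and walls round the work are solid. World frame = base frame: x ahead of the robot, y to its left, z up, the work surface at z = 0. Lengths are in m, angles in rad, forces in N, time in s.
With the tool pointing down it reaches from about 0.35 to 0.975 m from the base axis. Payload 4.9 kg.
Tool frame: the origin (TCP) lies at the very end of the fingers, on their centre line; the grasp point (between the pads) lies 19 mm behind it (ctrl.tcp_to_grasp is the z of the grasp point in the tool frame, in m); z points along the fingers, y is the line along which they close (so a half turn about z gives the same grasp; the last joint's range is limited). The gripper opens to 85 mm and grips with 20 to 120 N. Pads are 22 mm wide; open, the fingers measure 114 mm over their backs; the gripper's body (76 mm by 85 mm) begins 54 mm behind the grasp point. The pads swing forward as they close: fully open they stand 13 mm farther back than shut.
Start: joints at [0.982, 0.053, 1.613, -0, 1.476, -0.119], TCP at [0.283, 0.557, 0.231] pointing down, gripper open.
Joint ranges: [-3.01, 3.01], [-1.01, 2.22], [0.06, 2.58], [-1.02, 4.17], [0.09, 2.62], [-3.14, 3.14]. Speed limits (rad/s): [2.57, 2.57, 3.14, 3.14, 3.14, 3.14].

### API

Orientations are given as a rotation vector (axis times angle).
In Python, from station import ctrl, eyes, job, nets gives the robot as it stands. The module is installed in compiled form; this text tells all that it offers.
- The arm moves only by the tool jog_arm, never from a script. Its argument "commands" is one flat list of numbers, 7 for each row, row after row: the shift along the tool's x, y, z each as a share of 0.06 m, from -1 to 1, then the turn, a rotation vector about the tool's x, y, z each as a share of 0.1 rad, from -1 to 1, then the finger opening in mm, from 0 to 85.4. In form: [x, y, z, ax, ay, az, grip, x, y, z, ax, ay, az, grip, ...]. A call has 1 to 20 rows; each row shifts and turns the commanded pose from where the row before left it, along the tool's axes as they then stand; what a row does not reach is not made up. A row lasts 1/8 s, in which the tool goes at most 62.5 mm and 10.7 degrees, less where a joint would pass 70% of its speed; a pose out of reach is approached as far as the arm can. A call with a number of a shift or a turn outside -1 to 1 is refused whole. A call with a gripper value outside its range is refused whole. The fingers move at their own pace and stop on an object; "newtons" is the grip in N (left out, the last holds). Time passes only in rows, so rows that do not move let the fingers close. It gives the time, the measured TCP pose, the force, the opening and the grip force at its end, in the units of the state.
- ctrl.get_obs(): the state, without advancing time (a new reading comes with each control period).
- eyes.get_image(name): name is "scene" or "top" or "wrist"; returns a dict with "image" (400x640x3 uint8, red, green, blue), "z_map" (400x640 float32, m along the optical axis (not along the pixel's ray), 0 where there is no reading), "K" (3x3 intrinsics, pixels), "cam_to_world" (4x4, takes a point from camera to world coordinates). Camera axes: x right, y up, looking along -z (the intrinsics and any distortion apply to the point x, -y, -z); pixel columns grow to the right and rows downward; lengths in m; the calibration is good to about 2 mm. The wrist camera is an equidistant fisheye: a pixel r from the principal point sees the ray r / f radians off the axis. A picture is of the moment at which its call begins.
- job.finish_job(): hands the job in; it is judged then, once.
Trained networks look in the newest picture that a camera, given by its name, has taken for a name from the list of things; names that differ only in an ending like _2 or _b are one class to them, and where a whole thing is asked for, a point or a joint stands for the part that bears it (a point fixed in the world has none). Each returns a list of dicts, best first, with "p" (0 to 1); they miss things now and then, are a little off and sometimes report something else, mostly with a low value. They report only what shows in the picture. A call takes as long as a camera call.
- nets.silhouettes(camera, name): "mask" (400x640 bool, what is visible of it) and "bbox" ([left, top, right, bottom] in pixels, round what is visible of it).
The state is a dict: "t": time; "q": joint angles; "dq": joint speeds; "effort": joint torques, N m; "tool_pos": TCP position; "tool_rot": TCP orientation; "contact_force": force on the tool from outside, world axes, zero at the start; "wrist_torque": the same for the moment, N m; "opening": finger opening in m; "grip_force": force on a finger pad.
Only numpy, scipy, OpenCV 4.12 (cv2) and the standard library are available. Lean on these libraries where they do the work, as an engineer would, in place of code of your own. Each camera call takes 0.05 s, during which the arm holds its last target. There are 200 camera calls.

### The job

The pot gauge has been knocked over. Stand it upright on the desk next to the banding wheel with its eye facing the pot, then pass the pointer rod, tip first, through the eye from the side away from the pot and push it in until the tip is above the pot's rim: over the wall's edge, neither short of it nor in over the middle. The pot is soft and already centred, so touch it with nothing, and leave the pointer resting in the eye.

Things in the scene. Friction and masses are not known exactly. Their poses are not given: they have to be found in the camera images.
- gauge_stand: Pot gauge, toppled at the start: steel base plate 110 (x) x 76 (y) x 16 mm, round post 12 mm thick at its centre, head block on top 40 (x) x 30 (y) mm from z = 153 to 183 mm; 0.85 kg. Origin: centre of the base's underside; z up the post, x along the eye (same either way round). It lies on a long base edge and the head's side: x level, z about 8 degrees below level, origin 40 mm up.
- eye (a point): Centre of the eye in the gauge's head, a straight 11 mm hole right through the head along the gauge's x, 40 mm long, with slightly flared mouths; 168 mm above the underside of the base. Axes as the gauge's.
- pointer: The pointer, lying on the desk: a steel rod 8 mm thick with a tapered tip, standing 160 mm out of a flat-sided wooden handle 70 mm long and 20 x 20 mm thick; 230 mm overall, 0.09 kg, heavier at the handle. Origin: centre of the handle; x runs along the rod to the tip. A 15 mm thick brass ferrule ends at x = 38 mm, where the 8 mm rod begins.
- pointer_tip (a point): The very tip of the pointer, 195 mm from the handle's centre.
- pointer_tail (a point): Centre of the butt end of the handle, 35 mm behind the handle's centre.
- pot_leather: The unfired pot, 96 mm wide at the belly and 87 mm tall, open at the top, standing loose in the middle of the banding wheel's head. Origin: centre of its underside, z up. The rim is 87 mm above the origin; the middle of its wall there lies 39 mm from the axis.
- banding_wheel: The banding wheel: a low metal turntable, foot 132 mm across at the desk, head a round plate 190 mm across from 62 to 70 mm above the desk, which turns easily. Origin: centre of the foot's underside; z up.

How it is judged:
On the way:
1. the gauge stands upright on the desk (angle between gauge_stand's own z axis and vertical below 0.06 rad and height (world z) of gauge_stand below 0.004 m), for 0.2 s.
At the end, for the whole second after the job is handed in: The gauge stands upright on the desk (within 3 degrees) and at rest; the pointer lies in the eye with the head block between its tip and handle end, at least 40 mm out on each side; its tip is 26 to 52 mm from the pot axis and 1 to 38 mm above the rim; the pot is untouched and unmoved (angle between gauge_stand's own z axis and vertical below 0.05 rad and height (world z) of gauge_stand below 0.004 m and linear speed of each of gauge_stand, pointer below 0.01 m/s and ((x of pointer_tip in the frame of eye above 0.04 m and x of pointer_tail in the frame of eye below -0.04 m) or (x of pointer_tip in the frame of eye below -0.04 m and x of pointer_tail in the frame of eye above 0.04 m)) and angle between the x axis of pointer and the x axis of eye, either way round below 0.15 rad and y of pointer_tip in the frame of eye between -0.017 and 0.017 m and z of pointer_tip in the frame of eye between -0.017 and 0.017 m and horizontal distance between pointer_tip and pot_leather between 0.026 and 0.052 m and z of pointer_tip in the frame of pot_leather between 0.088 and 0.125 m).
It fails at once if the pot is touched by the pointer, the gauge or the robot (contact force between pot_leather and pointer above 0.3 N or contact force between pot_leather and gauge_stand above 0.3 N or contact force between pot_leather and the arm above 0.3 N or contact force between pot_leather and the fingers above 0.3 N).
It fails at once if the pot is shifted on the wheel by more than 6 mm (distance of pot_leather from where it was at the start of the episode above 0.006 m).
It also fails if it takes over 72 s, if anything falls off the work surface, if the arm or the gripper's body presses on something with over 40 N, if the wrist force passes 120 N, or if a joint passes its speed limit or range.

## Working session

There is one attempt and no reset: what is moved stays moved. The work goes in short steps, Python scripts to look and compute and a tool call to move; the robot and the scene stay as the last step left them, time stands still between calls to the robot, and variables do not carry over. Pictures are saved under pics/ and viewed, at most 10 in all, crops included, and the job is handed in when it is done.

Besides the shell and the picture viewer there is one more tool, called as name(argument=value, ...) on one line, values as JSON. jog_arm: Moves the arm, as the interface text tells. Shift numbers are shares of 0.06 m and turn numbers shares of 0.1 rad, none past 1 either way. Its arguments: {"type":"object","properties":{"commands":{"type":"array","items":{"type":"number"}},"newtons":{"type":"number"}},"required":["commands"]}

```bash
mkdir -p pics; cat > h.py <<'E'
import numpy as np, cv2
from scipy.spatial.transform import Rotation as R
from station import ctrl, eyes, job, nets
def pts(im, mask):
    z=im["z_map"]; m=mask&(z>0); v,u=np.nonzero(m); d=z[m]; K=im["K"]
    P=np.c_[(u-K[0,2])/K[0,0]*d, -(v-K[1,2])/K[1,1]*d, -d, np.ones(len(d))]
    return (im["cam_to_world"]@P.T).T[:,:3]
def save(im,n): cv2.imwrite(f"pics/{n}.png", im["image"][:,:,::-1])
E
python3 - <<'E'
from h import *
print(ctrl.get_obs(), ctrl.tcp_to_grasp)
ims=[]
for c in ("top","scene"):
    im=eyes.get_image(c); ims.append(im["image"]); print(c,im["K"].tolist(),im["cam_to_world"].round(3).tolist())
    save(im,c+"0")
    for n in ("gauge_stand","pointer","pot_leather","banding_wheel"):
        for r in nets.silhouettes(c,n)[:2]:
            P=pts(im,r["mask"])
            print(c,n,round(r["p"],2),r["bbox"],len(P),np.percentile(P,[2,50,98],axis=0).round(3).tolist() if len(P) else '')
E
```

```text
{'t': 0.0, 'q': array([ 9.82010571e-01,  5.33657688e-02,  1.61428629e+00,  2.60375646e-05,
        1.47600330e+00, -1.19025561e-01]), 'dq': array([-5.04953248e-04,  1.95341374e-04, -2.94155465e-04, -2.46242308e-05,
       -1.06417849e-03,  1.80543956e-03]), 'effort': array([-4.01315913e-05, -3.93681943e+01, -3.70181072e+01, -6.68719531e-05,
        6.94551563e-03,  1.60940368e-05]), 'tool_pos': array([0.28258097, 0.55677515, 0.2300621 ]), 'tool_rot': array([-7.30962918e-01, -3.05461040e+00,  3.02446617e-03]), 'contact_force': array([-0.61243815, -0.365121  , -0.38422794]), 'wrist_torque': array([-0.01924092, -0.02169073,  0.012214  ]), 'grip_force': 0.0, 'opening': 0.08518598347841203} -0.0187
top [[435.5455675670574, 0.0, 315.52543836380585], [0.0, 435.5455675670574, 196.18472587815637], [0.0, 0.0, 1.0]] [[-0.017, 0.991, -0.133, 0.355], [-0.999, -0.013, 0.032, -0.003], [0.03, 0.133, 0.991, 1.281], [0.0, 0.0, 0.0, 1.0]]
top gauge_stand 0.65 [360.8, 186.1, 428.7, 225.8] 818 [[0.439, -0.365, 0.008], [0.485, -0.202, 0.036], [0.541, -0.182, 0.079]]
top pointer 0.76 [237.2, 213.3, 314.9, 
[... 489 characters left out ...]
 0.352, -0.644, -0.752], [0.017, 0.885, 0.466, 0.595], [0.0, 0.0, 0.0, 1.0]]
scene gauge_stand 0.89 [343.4, 229.2, 423.4, 294.1] 1503 [[0.437, -0.37, -0.002], [0.48, -0.208, 0.03], [0.541, -0.189, 0.075]]
scene pointer 0.65 [271.9, 207.8, 298.1, 244.7] 170 [[0.419, -0.04, 0.002], [0.429, -0.011, 0.015], [0.461, 0.115, 0.019]]
scene pot_leather 0.69 [260.9, 155.8, 312.1, 188.5] 1143 [[0.557, 0.2, -0.001], [0.62, 0.26, 0.065], [0.724, 0.367, 0.068]]
scene pot_leather 0.59 [275.6, 132.0, 302.0, 165.8] 680 [[0.604, 0.239, 0.073], [0.633, 0.26, 0.128], [0.69, 0.329, 0.153]]
scene banding_wheel 0.7 [263.9, 153.4, 313.4, 189.9] 1159 [[0.558, 0.2, -0.001], [0.62, 0.26, 0.065], [0.724, 0.366, 0.068]]
```

```bash
python3 - <<'E'
import cv2
a=cv2.imread("pics/top0.png")[100:270,140:460]; b=cv2.imread("pics/scene0.png")[100:330,230:470]
cv2.imwrite("pics/a.png",cv2.vconcat([cv2.resize(a,(640,340)),cv2.resize(b[:,:],(640,int(640*230/240)))[:0] if 0 else cv2.resize(a,(640,1))]))
cv2.imwrite("pics/top0c.png",cv2.resize(a,(800,425),interpolation=3)); cv2.imwrite("pics/scene0c.png",cv2.resize(b,(600,575),interpolation=3))
E
```

```text
(no output)
```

View pics/top0c.png

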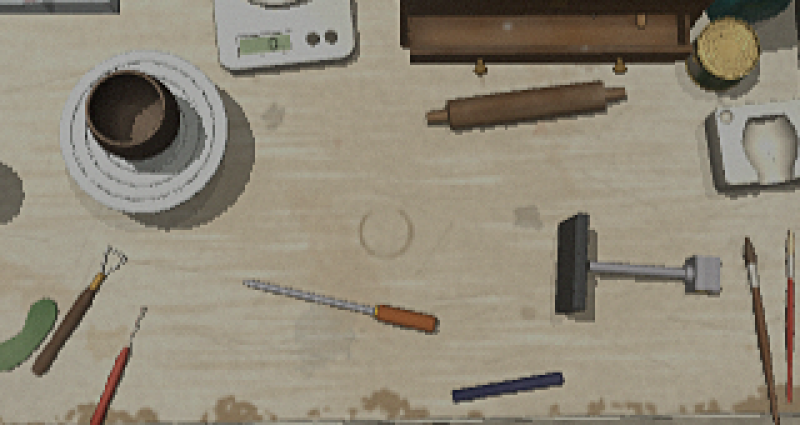

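View pics/scene0c.png

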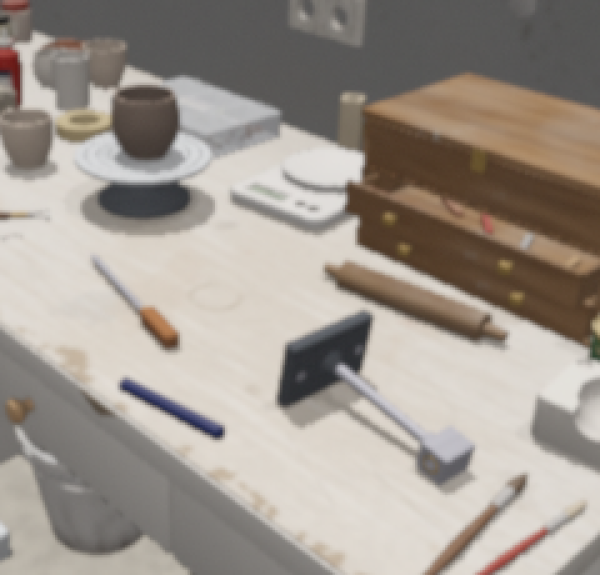

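The top crop shows the gauge lying with its base at crop (572,265) and its head at (703,275). The pointer runs from its tip at (247,283) to its butt at (437,325), and the pot sits centred on the wheel at (140,120). The networks' masks agree with this. Next I'll refine the poses and check the wrist's joint signs.

```bash
python3 - <<'E'
from h import *
def show(n,P): print(n,len(P),P.mean(0).round(4),np.percentile(P,[3,50,97],axis=0).round(4).tolist())
G=[]
for c in ("top","scene"):
    im=eyes.get_image(c)
    m=nets.silhouettes(c,"gauge_stand")[0]["mask"]; P=pts(im,m); G.append(P)
    P=P[P[:,2]>0.006]
    show(c+" base",P[P[:,1]>-0.215]); show(c+" head",P[P[:,1]<-0.33])
    p=P[(P[:,1]<-0.23)&(P[:,1]>-0.31)]; show(c+" post",p); print("fit x(y)",np.polyfit(p[:,1],p[:,0],1),"z(y)",np.polyfit(p[:,1],p[:,2],1))
    m=nets.silhouettes(c,"pointer")[0]["mask"]; P=pts(im,m); P=P[P[:,2]>0.004]
    xy=P[:,:2]; mu=np.median(xy,0); u=np.linalg.svd(xy-mu,full_matrices=False)[2][0]; u*=np.sign(u[1])
    s=(xy-mu)@u; print(c,"pointer dir",u,"ends",mu+u*np.percentile(s,1),mu+u*np.percentile(s,99), np.ptp(s)); 
    hd=s<np.percentile(s,1)+0.065; show("handle",P[hd]); show('rod',P[~hd])
    z=im["z_map"]; A=pts(im,z>0)
    for nm,zl,zh,r in (("wheel",.064,.075,.12),("rim",.148,.165,.07)):
        q=A[(A[:,2]>zl)&(A[:,2]<zh)&(np.hypot(A[:,0]-.646,A[:,1]-.289)<r)]
        if len(q)<20: print(nm,len(q)); continue
        (cx,cy),rr=cv2.minEnclosingCircle(q[:,:2].astype(np.float32)); 
        sol=np.linalg.lstsq(np.c_[2*q[:,:2],np.ones(len(q))],(q[:,:2]**2).sum(1),rcond=None)[0]
        print(c,nm,len(q),"enc",cx,cy,rr,"lsq",sol[:2],np.sqrt(sol[2]+sol[0]**2+sol[1]**2), q[:,2].max())
E
```

```text
top base 401 [ 0.4899 -0.1923  0.0579] [[0.4415, -0.2051, 0.0161], [0.4895, -0.1911, 0.0682], [0.5404, -0.1822, 0.0793]]
top head 179 [ 0.4796 -0.3491  0.0294] [[0.4611, -0.3676, 0.0154], [0.479, -0.3486, 0.0304], [0.4984, -0.3318, 0.0362]]
top post 96 [ 0.4858 -0.2732  0.0326] [[0.4792, -0.3065, 0.0262], [0.4854, -0.2744, 0.0327], [0.4911, -0.2351, 0.0395]]
fit x(y) [0.07237617 0.50560578] z(y) [0.14108672 0.07112336]
top pointer dir [0.22697629 0.97390028] ends [ 0.42992156 -0.03433036] [0.47846639 0.17396374] 0.2207163325773432
handle 146 [ 0.4346 -0.0033  0.0192] [[0.4228, -0.0323, 0.0141], [0.4348, -0.0034, 0.0191], [0.4468, 0.0255, 0.0243]]
rod 127 [0.4588 0.0966 0.0128] [[0.4417, 0.0314, 0.0081], [0.4571, 0.0924, 0.0126], [0.4786, 0.1735, 0.0174]]
top wheel 2377 enc 0.6467693448066711 0.2906620502471924 0.09618409723043442 lsq [0.65031584 0.29204139] 0.07508350309083422 0.0749914705935264
top rim 228 enc 0.6513967514038086 0.2874383330345154 0.04484718665480614 lsq [0.6505382  0.28785879] 0.040375985295448745 0.1617118377115745
scene base 807 [ 0.4818 -0.2031  0.0476] [[0.4368
[... 311 characters left out ...]
0372]]
fit x(y) [0.06537163 0.50154024] z(y) [0.144462   0.06871303]
scene pointer dir [0.2386896  0.97109591] ends [ 0.42389329 -0.03992398] [0.4737397  0.16287346] 0.21340624626875823
handle 140 [ 0.4294 -0.0133  0.0143] [[0.4189, -0.0396, 0.005], [0.4287, -0.0144, 0.0158], [0.4438, 0.0208, 0.0193]]
rod 79 [0.4572 0.0959 0.0101] [[0.4413, 0.0265, 0.0064], [0.4578, 0.0961, 0.0103], [0.473, 0.1628, 0.0139]]
scene wheel 682 enc 0.6453890204429626 0.2875378727912903 0.09659615159034729 lsq [0.64382558 0.28427885] 0.06957213914683194 0.07464828218030461
scene rim 97 enc 0.6481995582580566 0.28716346621513367 0.0451212115585804 lsq [0.64935352 0.28630624] 0.040189836862761306 0.15500618520054044
```

jog_arm(commands=[0,0,-0.5,0,0,0,85,0,0,0,0,0,0,85])

```text
t: 1.05
tool_pos: [0.2837, 0.5585, 0.2644]
tool_rot: [0.731, 3.053, 0.008]
contact_force: [-1.2, 0.4, 0.4]
opening: 0.085
grip_force: 0.0
```

```bash
cat >> h.py <<'E'
def frame(z,y):
    "rotation with tool z, and tool y as near y as can be"
    z=np.array(z,float); z/=np.linalg.norm(z); y=np.array(y,float); y-=z*(y@z); y/=np.linalg.norm(y)
    return R.from_matrix(np.c_[np.cross(y,z),y,z])
def plan(p,rot,n,grip,start=None):
    "straight-line rows from the state (or start) to the pose p, rot"
    o=ctrl.get_obs(); p0,r0=start or (o["tool_pos"],R.from_rotvec(o["tool_rot"]))
    rv=(r0.inv()*rot).as_rotvec(); cp,cr=np.array(p0,float),r0; rows=[]
    for i in range(1,n+1):
        tp=p0+(np.array(p)-p0)*i/n; tr=r0*R.from_rotvec(rv*i/n)
        d=(cr.inv().apply(tp-cp)/.06).round(2); a=((cr.inv()*tr).as_rotvec()/.1).round(2)
        cp=cp+cr.apply(d*.06); cr=cr*R.from_rotvec(a*.1); rows.append([*d,*a,grip])
    M=np.array(rows); print("max",np.abs(M[:,:6]).max(),"end",cp.round(4))
    print("["+", ".join(f"{v:g}" for v in (M+0.).ravel())+"]"); return cp,cr
E
python3 - <<'E'
from h import *
o=ctrl.get_obs(); r=R.from_rotvec(o["tool_rot"]); print(r.as_matrix().round(3),o["q"].round(3))
y=r.as_matrix()[:,1]; s=np.sign(y[0]); print(s)
plan([0.485,-0.262,0.22],frame([0,0,-1],s*np.array([1,-.069,0])),17,85)
E
```

```text
[[-0.892  0.453  0.003]
 [ 0.453  0.892  0.005]
 [-0.001  0.006 -1.   ]] [ 0.982  0.035  1.576  0.     1.525 -0.119]
1.0
max 0.83 end [ 0.4849 -0.262   0.2198]
[-0.54, -0.63, 0.04, 0, 0, 0.69, 85, -0.58, -0.59, 0.04, 0.01, 0, 0.69, 85, -0.62, -0.55, 0.04, 0, 0, 0.68, 85, -0.66, -0.5, 0.04, 0, -0.01, 0.69, 85, -0.69, -0.46, 0.04, 0.01, 0, 0.69, 85, -0.72, -0.41, 0.05, 0, 0, 0.69, 85, -0.75, -0.36, 0.04, 0, 0, 0.69, 85, -0.77, -0.3, 0.04, 0, 0, 0.69, 85, -0.79, -0.25, 0.04, 0.01, 0, 0.68, 85, -0.8, -0.2, 0.04, 0, -0.01, 0.69, 85, -0.82, -0.14, 0.05, 0, 0, 0.69, 85, -0.82, -0.09, 0.04, 0.01, 0, 0.69, 85, -0.83, -0.03, 0.04, 0, 0, 0.69, 85, -0.83, 0.03, 0.05, 0, 0, 0.68, 85, -0.82, 0.08, 0.04, 0.01, 0, 0.69, 85, -0.82, 0.14, 0.04, 0, -0.01, 0.69, 85, -0.8, 0.2, 0.05, 0, 0, 0.69, 85]
```

jog_arm(commands=[-0.54,-0.63,0.04,0,0,0.69,85,-0.58,-0.59,0.04,0.01,0,0.69,85,-0.62,-0.55,0.04,0,0,0.68,85,-0.66,-0.5,0.04,0,-0.01,0.69,85,-0.69,-0.46,0.04,0.01,0,0.69,85,-0.72,-0.41,0.05,0,0,0.69,85,-0.75,-0.36,0.04,0,0,0.69,85,-0.77,-0.3,0.04,0,0,0.69,85,-0.79,-0.25,0.04,0.01,0,0.68,85,-0.8,-0.2,0.04,0,-0.01,0.69,85,-0.82,-0.14,0.05,0,0,0.69,85,-0.82,-0.09,0.04,0.01,0,0.69,85,-0.83,-0.03,0.04,0,0,0.69,85,-0.83,0.03,0.05,0,0,0.68,85,-0.82,0.08,0.04,0.01,0,0.69,85,-0.82,0.14,0.04,0,-0.01,0.69,85,-0.8,0.2,0.05,0,0,0.69,85,0,0,0,0,0,0,85])

```text
t: 3.3
tool_pos: [0.4835, -0.2657, 0.2181]
tool_rot: [-2.3, -2.139, 0.01]
contact_force: [-0.6, 0.2, -0.3]
opening: 0.0848
grip_force: 0.0
```

```bash
python3 - <<'E'
from h import *
o=ctrl.get_obs(); print(o["q"].round(3),o["tool_pos"])
# tilt test: 30 deg towards +y
t=np.radians(30); plan([0.485,-0.262,0.2],frame([0,np.sin(t),-np.cos(t)],[1,-.069,0]),8,85)
E
```

```text
[-0.634 -0.112  1.797 -0.006  1.459 -0.561] [ 0.48347477 -0.26568241  0.21808683]
max 0.66 end [ 0.4852 -0.2623  0.2001]
[0.01, 0, 0.04, 0.04, 0.66, -0.02, 85, 0, 0.01, 0.04, 0.03, 0.66, -0.01, 85, 0.01, 0, 0.03, 0.04, 0.65, -0.02, 85, 0, 0, 0.04, 0.04, 0.66, -0.02, 85, 0, 0.01, 0.04, 0.04, 0.66, -0.02, 85, -0.01, 0, 0.04, 0.03, 0.66, -0.01, 85, -0.01, 0, 0.04, 0.04, 0.66, -0.02, 85, -0.01, 0.01, 0.03, 0.04, 0.66, -0.02, 85]
```

jog_arm(commands=[0.01,0,0.04,0.04,0.66,-0.02,85,0,0.01,0.04,0.03,0.66,-0.01,85,0.01,0,0.03,0.04,0.65,-0.02,85,0,0,0.04,0.04,0.66,-0.02,85,0,0.01,0.04,0.04,0.66,-0.02,85,-0.01,0,0.04,0.03,0.66,-0.01,85,-0.01,0,0.04,0.04,0.66,-0.02,85,-0.01,0.01,0.03,0.04,0.66,-0.02,85,0,0,0,0,0,0,85])

```text
t: 4.42
tool_pos: [0.4852, -0.2593, 0.2005]
tool_rot: [-1.973, -1.866, -0.499]
contact_force: [0.0, -0.0, -0.4]
opening: 0.0854
grip_force: 0.0
```

```bash
python3 - <<'E'
from h import *
o=ctrl.get_obs(); print(o["q"].round(3),o["tool_pos"],R.from_rotvec(o["tool_rot"]).as_matrix().round(3))
# grasp point target: post at y=-0.264,x=.4855,z=.028 ; 4 mm shallow
t=np.radians(30); z=np.array([0,np.sin(t),-np.cos(t)]); g=np.array([.4855,-.264,.028]); rot=frame(z,[1,-.069,0])
tcp=g+z*(0.0187-0.004); print(tcp)
e=plan(tcp-z*.06,rot,2,85); plan(tcp,rot,2,85,start=e)
E
```

```text
[-0.806  0.111  1.667  0.358  1.748 -0.756] [ 0.48516122 -0.25933266  0.20051808] [[ 0.056  0.998 -0.002]
 [ 0.864 -0.048  0.501]
 [ 0.5   -0.029 -0.866]]
[ 0.4855     -0.25665     0.01526943]
max 0.85 end [ 0.4853 -0.2863  0.0671]
[-0.75, 0.05, 0.85, -0.01, 0, 0.02, 85, -0.75, 0.04, 0.85, -0.01, -0.01, 0.02, 85]
max 0.5 end [ 0.4853 -0.2564  0.0151]
[0, 0, 0.5, 0, 0, 0, 85, 0, 0, 0.5, 0, 0, 0, 85]
```

```bash
python3 - <<'E'
from h import *
t=np.radians(45); z=np.array([0.069*np.sin(t),np.sin(t),-np.cos(t)]); g=np.array([.4865,-.254,.029]); rot=frame(z,[1,-.069,0])
tcp=g+z*(0.0187-0.004); print(tcp)
e=plan(tcp-z*.07,rot,3,85); plan(tcp,rot,2,85,start=e)
E
```

```text
[ 0.48721722 -0.24360553  0.01860553]
max 0.88 end [ 0.4838 -0.293   0.0682]
[-0.53, 0.02, 0.54, -0.12, 0.88, 0, 85, -0.58, 0.02, 0.5, -0.12, 0.88, -0.01, 85, -0.61, 0.01, 0.44, -0.12, 0.87, 0, 85]
max 0.59 end [ 0.4872 -0.2434  0.0186]
[0, 0, 0.58, 0, 0, 0, 85, 0, 0, 0.59, 0, 0, 0, 85]
```

jog_arm(commands=[-0.53,0.02,0.54,-0.12,0.88,0,85,-0.58,0.02,0.5,-0.12,0.88,-0.01,85,-0.61,0.01,0.44,-0.12,0.87,0,85,0,0,0,0,0,0,85,0,0,0.58,0,0,0,85,0,0,0.59,0,0,0,85,0,0,0,0,0,0,85])

```text
t: 5.3
tool_pos: [0.488, -0.2419, 0.0211]
tool_rot: [-1.826, -1.71, -0.756]
contact_force: [-0.1, -0.9, -0.9]
opening: 0.0852
grip_force: 0.0
```

jog_arm(commands=[0,0,0,0,0,0,0,0,0,0,0,0,0,0,0,0,0,0,0,0,0,0,0,0,0,0,0,0,0,0,0,0,0,0,0], newtons=100)

```text
t: 5.92
tool_pos: [0.4886, -0.2453, 0.0208]
tool_rot: [-1.83, -1.708, -0.76]
contact_force: [-0.1, -2.3, 3.2]
opening: 0.0089
grip_force: 97.7
```

```bash
python3 - <<'E'
from h import *
o=ctrl.get_obs(); print({k:np.round(v,3) for k,v in o.items()})
im=eyes.get_image("scene"); cv2.imwrite("pics/grip.png",cv2.resize(im["image"][130:330,250:500,::-1],(750,600),interpolation=3))
E
```

```text
{'t': np.float64(5.925), 'q': array([-0.865,  0.434,  1.7  ,  0.52 ,  1.619, -0.938]), 'dq': array([ 0.002, -0.001, -0.001, -0.002, -0.001,  0.002]), 'effort': array([  1.077, -43.685, -25.042,   0.958,   1.782,  -0.154]), 'tool_pos': array([ 0.489, -0.245,  0.021]), 'tool_rot': array([-1.83 , -1.708, -0.76 ]), 'contact_force': array([-0.101, -2.319,  3.168]), 'wrist_torque': array([-0.223, -0.076, -0.32 ]), 'grip_force': np.float64(97.713), 'opening': np.float64(0.009)}
```

View pics/grip.png

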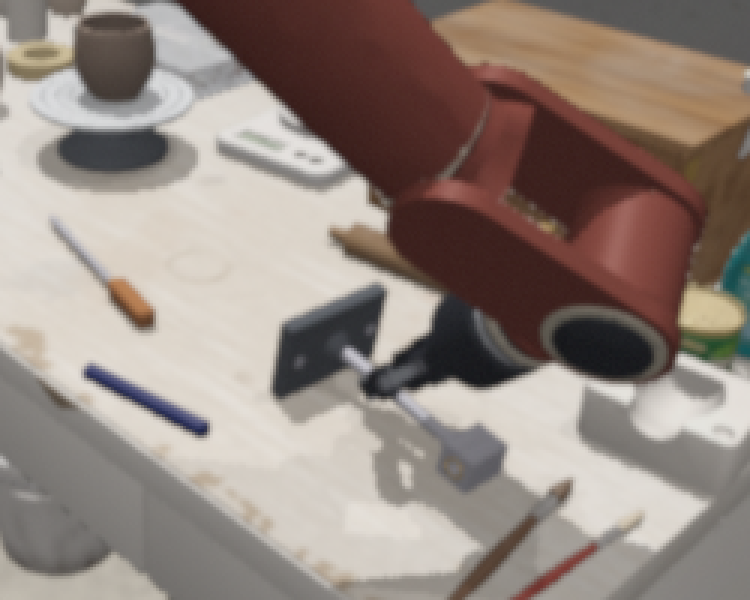

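```bash
python3 - <<'E'
from h import *
o=ctrl.get_obs(); r0=R.from_rotvec(o["tool_rot"]); p0=o["tool_pos"]
gz=np.array([-.0686,-.988,-.14]); gz/=np.linalg.norm(gz); c=np.cross(gz,[0,0,1]); ang=np.arccos(gz[2])
rot=R.from_rotvec(c/np.linalg.norm(c)*ang)*r0; print(np.degrees(ang),rot.as_matrix().round(3))
e=plan(p0+[0,0,.14],r0,4,0)
plan([.5,-.16,.10],rot,20,0,start=e)
E
```

```text
98.04602425969104 [[ 0.04   0.998 -0.053]
 [ 0.599 -0.066 -0.798]
 [-0.8    0.    -0.6  ]]
max 0.42 end [ 0.4888 -0.2451  0.1608]
[0.41, 0, -0.41, 0, 0, 0, 0, 0.41, 0, -0.42, 0, 0, 0, 0, 0.42, 0, -0.41, 0, 0, 0, 0, 0.41, 0.01, -0.41, 0, 0, 0, 0]
max 0.86 end [ 0.5002 -0.16    0.0997]
[0.01, 0, 0.09, 0, -0.86, 0, 0, 0.03, 0.01, 0.08, 0, -0.85, 0, 0, 0.03, 0, 0.08, 0, -0.86, -0.01, 0, 0.03, 0.01, 0.08, 0, -0.85, 0, 0, 0.05, 0, 0.08, 0.01, -0.86, 0, 0, 0.04, 0.01, 0.07, 0, -0.85, 0, 0, 0.06, 0, 0.07, 0, -0.86, -0.01, 0, 0.06, 0, 0.06, 0, -0.85, 0, 0, 0.07, 0.01, 0.06, 0, -0.86, 0, 0, 0.07, 0, 0.05, 0, -0.86, 0, 0, 0.07, 0.01, 0.05, 0, -0.85, 0, 0, 0.08, 0, 0.04, 0, -0.86, -0.01, 0, 0.08, 0.01, 0.03, 0.01, -0.85, 0, 0, 0.09, 0, 0.02, 0, -0.86, 0, 0, 0.08, 0, 0.02, 0, -0.85, 0, 0, 0.09, 0.01, 0.01, 0, -0.86, -0.01, 0, 0.09, 0, 0, 0, -0.86, 0, 0, 0.08, 0.01, 0, 0, -0.85, 0, 0, 0.09, 0, -0.01, 0, -0.86, 0, 0, 0.09, 0.01, -0.02, 0.01, -0.85, 0, 0]
```

jog_arm(commands=[0.41,0,-0.41,0,0,0,0,0.41,0,-0.42,0,0,0,0,0.42,0,-0.41,0,0,0,0,0.41,0.01,-0.41,0,0,0,0,0,0,0,0,0,0,0])

```text
t: 6.6
tool_pos: [0.4889, -0.2455, 0.1605]
tool_rot: [-1.833, -1.712, -0.756]
contact_force: [-0.6, -0.3, -9.0]
opening: 0.0088
grip_force: 98.6
```

jog_arm(commands=[0.01,0,0.09,0,-0.86,0,0,0.03,0.01,0.08,0,-0.85,0,0,0.03,0,0.08,0,-0.86,-0.01,0,0.03,0.01,0.08,0,-0.85,0,0,0.05,0,0.08,0.01,-0.86,0,0,0.04,0.01,0.07,0,-0.85,0,0,0.06,0,0.07,0,-0.86,-0.01,0,0.06,0,0.06,0,-0.85,0,0,0.07,0.01,0.06,0,-0.86,0,0,0.07,0,0.05,0,-0.86,0,0,0.07,0.01,0.05,0,-0.85,0,0,0.08,0,0.04,0,-0.86,-0.01,0,0.08,0.01,0.03,0.01,-0.85,0,0,0.09,0,0.02,0,-0.86,0,0,0.08,0,0.02,0,-0.85,0,0,0.09,0.01,0.01,0,-0.86,-0.01,0,0.09,0,0,0,-0.86,0,0,0.08,0.01,0,0,-0.85,0,0,0.09,0,-0.01,0,-0.86,0,0,0.09,0.01,-0.02,0.01,-0.85,0,0])

```text
t: 9.1
tool_pos: [0.4966, -0.1581, 0.0942]
tool_rot: [1.73, 1.625, -0.87]
contact_force: [0.1, 0.5, -7.8]
opening: 0.009
grip_force: 98.0
```

```bash
cat >> h.py <<'E'
def gauge():
    "cloud of the gauge from both cameras"
    out={}
    for c in ("top","scene"):
        im=eyes.get_image(c); s=nets.silhouettes(c,"gauge_stand")
        if s: out[c]=(im,s[0]["mask"],pts(im,s[0]["mask"]),s[0]["p"],s[0]["bbox"])
    return out
E
python3 - <<'E'
from h import *
o=ctrl.get_obs(); print({k:np.round(v,3) for k,v in o.items() if k in("t","q","tool_pos","opening","grip_force","contact_force")}, R.from_rotvec(o["tool_rot"]).as_matrix().round(3))
for c,(im,m,P,p,b) in gauge().items():
    print(c,p,b,len(P),np.percentile(P,[3,50,97],axis=0).round(3).tolist())
    if c=="scene":cv2.imwrite("pics/up.png",cv2.resize(im["image"][80:320,220:520,::-1],(750,600),interpolation=3))
E
```

```text
{'t': np.float64(9.1), 'q': array([-0.019,  0.097,  2.023, -0.979,  1.289,  0.47 ]), 'tool_pos': array([ 0.497, -0.158,  0.094]), 'contact_force': array([ 0.1  ,  0.499, -7.788]), 'grip_force': np.float64(97.979), 'opening': np.float64(0.009)} [[ 0.033  0.998 -0.058]
 [ 0.601 -0.066 -0.796]
 [-0.798 -0.008 -0.602]]
top 0.65 [338.9, 186.8, 364.7, 225.1] 587 [[0.442, -0.181, 0.044], [0.477, -0.151, 0.05], [0.543, -0.12, 0.218]]
scene 0.75 [323.2, 171.0, 375.3, 249.2] 1350 [[0.439, -0.187, 0.03], [0.489, -0.155, 0.045], [0.545, -0.113, 0.212]]
```

View pics/up.png

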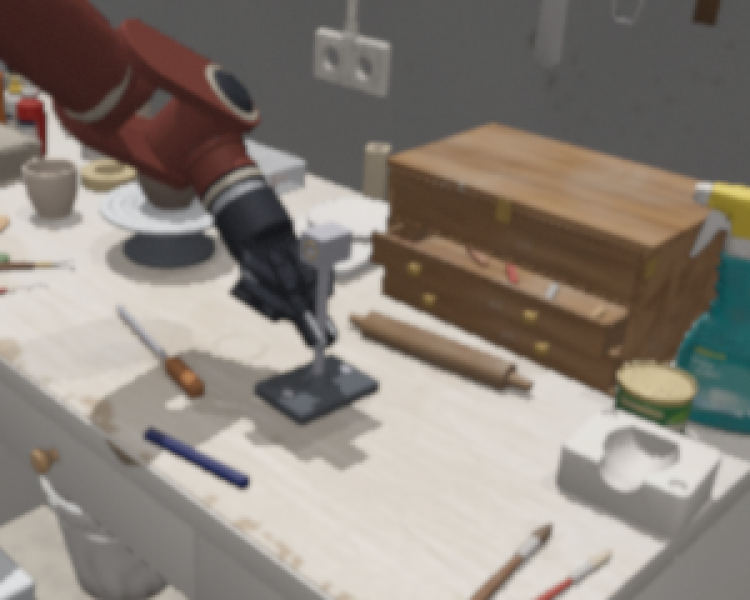

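```bash
python3 - <<'E'
from h import *
for c,(im,m,P,p,b) in gauge().items():
    B=P[(P[:,2]<.07)&(P[:,2]>.035)]
    for i in range(3):
        A=np.c_[B[:,:2]-B[:,:2].mean(0),np.ones(len(B))]; s=np.linalg.lstsq(A,B[:,2],rcond=None)[0]; B=B[np.abs(A@s-B[:,2])<.004]
    r=cv2.minAreaRect(B[:,:2].astype(np.float32)); print(c,len(B),"plane",s.round(4),"rect",np.round(r[0],4),np.round(r[1],4),r[2])
    H=P[P[:,2]>.18]; T=H[H[:,2]>.208]; print("head",H.mean(0).round(4),"top",T.mean(0).round(4),len(T), np.percentile(P[:,2],99))
plan([.4966,-.1581,.094-.030],R.from_rotvec(ctrl.get_obs()["tool_rot"]),4,0)
E
```

```text
top 368 plane [-0.004  -0.0005  0.0499] rect [ 0.4966 -0.1486] [0.0718 0.11  ] 88.08905792236328
head [ 0.4956 -0.1472  0.2142] top [ 0.4963 -0.1483  0.2166] 209 0.22017298868921342
scene 609 plane [0.0128 0.0197 0.0501] rect [ 0.4963 -0.1517] [0.0766 0.1097] 85.92086791992188
head [ 0.4916 -0.1557  0.2061] top [ 0.4935 -0.1537  0.2153] 163 0.21832415538924493
max 0.12 end [ 0.4968 -0.1583  0.0641]
[0.12, -0.01, 0.08, 0, 0, 0, 0, 0.12, -0.02, 0.09, 0, 0, 0, 0, 0.12, -0.01, 0.08, 0, 0, 0, 0, 0.12, -0.01, 0.09, 0, 0, 0, 0]
```

jog_arm(commands=[0.12,-0.01,0.08,0,0,0,0,0.12,-0.02,0.09,0,0,0,0,0.12,-0.01,0.08,0,0,0,0,0.12,-0.01,0.09,0,0,0,0,0,0,0,0,0,0,0])

```text
t: 10.12
tool_pos: [0.4958, -0.1579, 0.0625]
tool_rot: [1.729, 1.621, -0.867]
contact_force: [0.6, -0.5, -7.9]
opening: 0.0086
grip_force: 98.0
```

jog_arm(commands=[0.02,0,0.02,0,0,0,0,0.02,0,0.01,0,0,0,0,0,0,0,0,0,0,0])

```text
t: 10.5
tool_pos: [0.4972, -0.1581, 0.0615]
tool_rot: [1.729, 1.618, -0.864]
contact_force: [0.6, -0.5, -5.5]
opening: 0.0087
grip_force: 98.1
```

jog_arm(commands=[0.01,0,0.01,0,0,0,0,0.01,0,0.01,0,0,0,0,0,0,0,0,0,0,0])

```text
t: 10.88
tool_pos: [0.4973, -0.1584, 0.0614]
tool_rot: [1.728, 1.616, -0.866]
contact_force: [-4.3, 4.4, 4.7]
opening: 0.0085
grip_force: 98.9
```

Base is on the desk. I'll release it slowly and back off along the tool axis.

jog_arm(commands=[0,0,0,0,0,0,20,0,0,0,0,0,0,40,0,0,0,0,0,0,60,0,0,0,0,0,0,60,0,0,-0.5,0,0,0,60,0,0,-0.8,0,0,0,60,0,0,-0.8,0,0,0,60,0,0,-0.8,0,0,0,60,0,0,0,0,0,0,60], newtons=40)

```text
t: 12.0
tool_pos: [0.5082, -0.0173, 0.1665]
tool_rot: [1.728, 1.619, -0.856]
contact_force: [-0.6, 0.6, -0.7]
opening: 0.0598
grip_force: 0.0
```

```bash
cat >> h.py <<'E'
def upright(lo=.012,hi=.02,htop=.178):
    for c,(im,m,P,p,b) in gauge().items():
        B=P[(P[:,2]<hi+.008)&(P[:,2]>lo-.006)]
        for i in range(3):
            A=np.c_[B[:,:2]-B[:,:2].mean(0),np.ones(len(B))]; s=np.linalg.lstsq(A,B[:,2],rcond=None)[0]; B=B[np.abs(A@s-B[:,2])<.004]
        r=cv2.minAreaRect(B[:,:2].astype(np.float32)); print(c,p,len(B),"plane",s.round(4),"rect",np.round(r[0],4),np.round(r[1],4),round(r[2],1))
        T=P[(P[:,2]>htop)&(P[:,2]<.2)]
        if len(T)>10: r=cv2.minAreaRect(T[:,:2].astype(np.float32)); print(" head top",T.mean(0).round(4),np.round(r[0],4),np.round(r[1],4),round(r[2],1))
E
python3 - <<'E'
from h import *
o=ctrl.get_obs(); print(o["t"],o["q"].round(2),o["tool_pos"]); upright()
E
```

```text
12.0 [ 0.24  0.08  1.9  -0.87  1.55  0.51] [ 0.50819181 -0.0173225   0.16651902]
top 0.84 579 plane [0.0047 0.0059 0.0155] rect [ 0.4962 -0.1466] [0.0738 0.1094] 88.3
 head top [ 0.4965 -0.1481  0.1827] [ 0.4965 -0.1485] [0.0289 0.0409] 88.4
scene 0.55 646 plane [0.0076 0.0137 0.0134] rect [ 0.6181 -0.0565] [0.4347 0.124 ] 37.3
 head top [ 0.4937 -0.1505  0.1805] [ 0.4951 -0.1503] [0.0304 0.0412] 85.8
```

```bash
python3 - <<'E'
from h import *
a=np.radians(-3.5); rot=frame([0,0,-1],[np.sin(a),-np.cos(a),0])
e=plan([.5,-.08,.29],rot,17,75)
e=plan([.496,-.1495,.21],rot,3,75,start=e)
E
```

```text
max 0.85 end [ 0.5002 -0.0802  0.2903]
[-0.14, 0, -0.03, 0.42, 0.43, 0.85, 75, -0.13, 0.01, -0.03, 0.42, 0.43, 0.85, 75, -0.13, 0.02, -0.04, 0.43, 0.42, 0.85, 75, -0.13, 0.02, -0.05, 0.42, 0.43, 0.85, 75, -0.12, 0.04, -0.05, 0.42, 0.43, 0.85, 75, -0.12, 0.04, -0.06, 0.42, 0.43, 0.84, 75, -0.11, 0.05, -0.07, 0.43, 0.42, 0.85, 75, -0.1, 0.06, -0.07, 0.42, 0.43, 0.85, 75, -0.09, 0.06, -0.08, 0.42, 0.43, 0.85, 75, -0.09, 0.07, -0.09, 0.42, 0.43, 0.85, 75, -0.07, 0.06, -0.1, 0.43, 0.43, 0.85, 75, -0.07, 0.08, -0.09, 0.42, 0.42, 0.85, 75, -0.05, 0.07, -0.11, 0.42, 0.43, 0.85, 75, -0.05, 0.07, -0.11, 0.42, 0.43, 0.85, 75, -0.03, 0.07, -0.11, 0.43, 0.43, 0.85, 75, -0.02, 0.06, -0.12, 0.42, 0.42, 0.84, 75, -0.01, 0.07, -0.13, 0.42, 0.43, 0.85, 75]
max 0.45 end [ 0.4959 -0.1497  0.2099]
[0, 0.39, 0.45, 0, 0, 0, 75, 0, 0.38, 0.44, 0, 0, 0, 75, 0, 0.39, 0.45, 0, 0, 0, 75]
```

jog_arm(commands=[-0.14,0,-0.03,0.42,0.43,0.85,75,-0.13,0.01,-0.03,0.42,0.43,0.85,75,-0.13,0.02,-0.04,0.43,0.42,0.85,75,-0.13,0.02,-0.05,0.42,0.43,0.85,75,-0.12,0.04,-0.05,0.42,0.43,0.85,75,-0.12,0.04,-0.06,0.42,0.43,0.84,75,-0.11,0.05,-0.07,0.43,0.42,0.85,75,-0.1,0.06,-0.07,0.42,0.43,0.85,75,-0.09,0.06,-0.08,0.42,0.43,0.85,75,-0.09,0.07,-0.09,0.42,0.43,0.85,75,-0.07,0.06,-0.1,0.43,0.43,0.85,75,-0.07,0.08,-0.09,0.42,0.42,0.85,75,-0.05,0.07,-0.11,0.42,0.43,0.85,75,-0.05,0.07,-0.11,0.42,0.43,0.85,75,-0.03,0.07,-0.11,0.43,0.43,0.85,75,-0.02,0.06,-0.12,0.42,0.42,0.84,75,-0.01,0.07,-0.13,0.42,0.43,0.85,75,0,0,0,0,0,0,75])

```text
t: 14.45
tool_pos: [0.5001, -0.0809, 0.291]
tool_rot: [-3.14, 0.098, -0.002]
contact_force: [-0.1, -0.1, -0.2]
opening: 0.0751
grip_force: 0.0
```

```bash
python3 - <<'E'
from h import *
o=ctrl.get_obs(); print(o["t"],o["q"].round(2),o["tool_pos"],o["tool_rot"])
a=np.radians(-3.5); rot=frame([0,0,-1],[np.sin(a),-np.cos(a),0])
e=plan([.496,-.1495,.21],rot,3,75)
e=plan([.496,-.1495,.151],rot,2,75,start=e)
E
```

```text
14.45 [-0.31 -0.26  1.81  0.    1.6   1.33] [ 0.50007812 -0.08091595  0.29100966] [-3.13999683e+00  9.78389249e-02 -1.95188832e-03]
max 0.45 end [ 0.4959 -0.1498  0.21  ]
[0, 0.38, 0.45, 0, 0, 0, 75, 0, 0.38, 0.45, 0, -0.01, -0.01, 75, 0, 0.39, 0.45, 0, 0, 0, 75]
max 0.49 end [ 0.4959 -0.1498  0.1512]
[0, 0, 0.49, 0, 0, 0, 75, 0, 0, 0.49, 0, 0, 0, 75]
```

jog_arm(commands=[0,0.38,0.45,0,0,0,75,0,0.38,0.45,0,-0.01,-0.01,75,0,0.39,0.45,0,0,0,75,0,0,0,0,0,0,75,0,0,0.49,0,0,0,75,0,0,0.49,0,0,0,75,0,0,0,0,0,0,75])

```text
t: 15.32
tool_pos: [0.4956, -0.1468, 0.1496]
tool_rot: [-3.138, 0.09, 0.006]
contact_force: [-0.8, -0.3, -0.5]
opening: 0.0751
grip_force: 0.0
```

jog_arm(commands=[0,0,0,0,0,0,40,0,0,0,0,0,0,34,0,0,0,0,0,0,28,0,0,0,0,0,0,20,0,0,0,0,0,0,0,0,0,0,0,0,0,0], newtons=60)

```text
t: 16.08
tool_pos: [0.498, -0.1482, 0.1537]
tool_rot: [-3.14, 0.092, -0.006]
contact_force: [-1.7, 1.9, 6.4]
opening: 0.0289
grip_force: 58.7
```

```bash
python3 - <<'E'
from h import *
o=ctrl.get_obs(); p0=o["tool_pos"]; r0=R.from_rotvec(o["tool_rot"])
rot=frame([0,0,-1],[.7071,-.7071,0]); u=np.array([.7071,.7071,0]); pot=np.array([.6485,.2875,0]); z0=p0[2]
e=plan(p0+[0,0,.055],r0,3,0)
e=plan(pot-u*.22+[0,0,z0+.055],rot,11,0,start=e)
e=plan(pot-u*.20+[0,0,z0+.018],rot,2,0,start=e)
e=plan(pot-u*.152+[0,0,z0+.018],rot,3,0,start=e)
E
```

```text
max 0.31 end [ 0.4978 -0.1482  0.2089]
[0, 0, -0.31, 0, 0, 0, 0, 0, 0, -0.3, 0, 0, 0, 0, 0, 0, -0.31, 0, 0, 0, 0]
max 0.77 end [0.4928 0.1317 0.209 ]
[-0.03, -0.42, 0, 0, 0, -0.77, 0, 0, -0.43, 0, 0, -0.01, -0.76, 0, 0.03, -0.42, 0, 0, 0, -0.77, 0, 0.07, -0.42, 0, 0, 0, -0.77, 0, 0.09, -0.41, 0, 0.01, -0.01, -0.77, 0, 0.13, -0.41, 0, 0, 0, -0.76, 0, 0.16, -0.39, 0, 0, 0, -0.77, 0, 0.19, -0.38, 0, 0, -0.01, -0.77, 0, 0.22, -0.37, 0, 0, 0, -0.77, 0, 0.24, -0.34, 0, 0, 0, -0.76, 0, 0.27, -0.33, 0, 0, -0.01, -0.77, 0]
max 0.31 end [0.5072 0.1462 0.1718]
[0.17, 0, 0.31, 0, 0, 0, 0, 0.17, 0, 0.31, 0, 0, 0, 0]
max 0.27 end [0.5411 0.1801 0.1718]
[0.27, 0, 0, 0, 0, 0, 0, 0.26, 0, 0, 0, 0, 0, 0, 0.27, 0, 0, 0, 0, 0, 0]
```

```bash
python3 - <<'E'
from h import *
o=ctrl.get_obs(); p0=o["tool_pos"]; r0=R.from_rotvec(o["tool_rot"])
f=np.radians(70); u=np.array([np.cos(f),np.sin(f),0]); rot=frame([0,0,-1],[u[1],-u[0],0]); pot=np.array([.6485,.2875,0]); z0=p0[2]
e=plan(p0+[0,0,.055],r0,3,0)
e=plan(pot-u*.22+[0,0,z0+.055],rot,15,0,start=e)
e=plan(pot-u*.20+[0,0,z0+.018],rot,2,0,start=e)
e=plan(pot-u*.152+[0,0,z0+.018],rot,3,0,start=e)
E
```

```text
max 0.31 end [ 0.4978 -0.1482  0.2089]
[0, 0, -0.31, 0, 0, 0, 0, 0, 0, -0.3, 0, 0, 0, 0, 0, 0, -0.31, 0, 0, 0, 0]
max 0.86 end [0.5736 0.0809 0.2086]
[0.07, -0.26, 0, 0, 0, -0.85, 0, 0.09, -0.25, 0, 0, 0, -0.86, 0, 0.11, -0.24, 0, 0, -0.01, -0.85, 0, 0.13, -0.24, 0, 0.01, 0, -0.85, 0, 0.15, -0.22, 0, 0, 0, -0.86, 0, 0.17, -0.21, 0, 0, 0, -0.85, 0, 0.19, -0.19, 0, 0, -0.01, -0.86, 0, 0.2, -0.17, 0, 0, 0, -0.85, 0, 0.22, -0.16, 0.01, 0, 0, -0.85, 0, 0.23, -0.14, 0, 0, 0, -0.86, 0, 0.24, -0.12, 0, 0.01, 0, -0.85, 0, 0.25, -0.09, 0, 0, -0.01, -0.85, 0, 0.26, -0.08, 0, 0, 0, -0.86, 0, 0.26, -0.05, 0, 0, 0, -0.85, 0, 0.27, -0.03, 0, 0, 0, -0.85, 0]
max 0.31 end [0.5804 0.0995 0.172 ]
[0.16, 0, 0.31, 0, 0, 0, 0, 0.17, 0, 0.3, 0, 0, 0, 0]
max 0.27 end [0.5963 0.1448 0.1714]
[0.27, 0, 0, 0, 0, 0, 0, 0.26, 0, 0, 0, 0, 0, 0, 0.27, -0.01, 0.01, 0, 0, 0, 0]
```

jog_arm(commands=[0,0,-0.31,0,0,0,0,0,0,-0.3,0,0,0,0,0,0,-0.31,0,0,0,0,0,0,0,0,0,0,0])

```text
t: 16.58
tool_pos: [0.4984, -0.1489, 0.2097]
tool_rot: [3.139, -0.093, 0.01]
contact_force: [-0.6, -1.1, -7.4]
opening: 0.0289
grip_force: 60.6
```

jog_arm(commands=[0.07,-0.26,0,0,0,-0.85,0,0.09,-0.25,0,0,0,-0.86,0,0.11,-0.24,0,0,-0.01,-0.85,0,0.13,-0.24,0,0.01,0,-0.85,0,0.15,-0.22,0,0,0,-0.86,0,0.17,-0.21,0,0,0,-0.85,0,0.19,-0.19,0,0,-0.01,-0.86,0,0.2,-0.17,0,0,0,-0.85,0,0.22,-0.16,0.01,0,0,-0.85,0,0.23,-0.14,0,0,0,-0.86,0,0.24,-0.12,0,0.01,0,-0.85,0,0.25,-0.09,0,0,-0.01,-0.85,0,0.26,-0.08,0,0,0,-0.86,0,0.26,-0.05,0,0,0,-0.85,0,0.27,-0.03,0,0,0,-0.85,0,0.16,0,0.31,0,0,0,0,0.17,0,0.3,0,0,0,0,0,0,0,0,0,0,0])

```text
t: 18.82
tool_pos: [0.577, 0.0997, 0.1656]
tool_rot: [-2.569, -1.798, 0.013]
contact_force: [0.4, 0.1, -7.3]
opening: 0.0291
grip_force: 60.9
```

```bash
python3 - <<'E'
from h import *
o=ctrl.get_obs(); print(o["t"],o["q"].round(2),o["tool_pos"],o["grip_force"])
f=np.radians(70); u=np.array([np.cos(f),np.sin(f),0]); rot=frame([0,0,-1],[u[1],-u[0],0]); pot=np.array([.6485,.2875,0])
upright(.026,.036,.19)
plan(pot-u*.152+[0,0,.166],rot,3,0)
E
```

```text
18.825 [0.04 0.02 1.76 0.   1.37 0.39] [0.57700204 0.09972975 0.16556145] 60.872563468292356
top 0.8 110 plane [0.0227 0.1096 0.0286] rect [0.575  0.0719] [0.0674 0.0562] 60.7
 head top [0.5604 0.0879 0.1941] [0.5616 0.0882] [0.0098 0.0108] 81.6
scene 0.61 366 plane [0.0011 0.0042 0.0281] rect [0.5733 0.0945] [0.112  0.0756] 68.7
 head top [0.5756 0.0905 0.1944] [0.5781 0.0945] [0.0381 0.0323] 62.0
max 0.27 end [0.5966 0.1448 0.1658]
[0.27, 0, 0.03, 0, 0, 0, 0, 0.27, 0, 0.02, -0.01, 0, -0.01, 0, 0.27, 0, 0.03, 0, 0, 0, 0]
```

```bash
python3 - <<'E'
from h import *
f=np.radians(70); u=np.array([np.cos(f),np.sin(f),0]); rot=frame([0,0,-1],[u[1],-u[0],0]); pot=np.array([.6485,.2875,0])
e=plan(pot-u*.147+[0,0,.164],rot,3,0)
plan(pot-u*.147+[0,0,.156],rot,2,0,start=e)
E
```

```text
max 0.3 end [0.5982 0.1494 0.164 ]
[0.3, 0, 0.04, 0, 0, 0, 0, 0.29, 0, 0.03, -0.01, 0, -0.01, 0, 0.3, 0, 0.04, 0, 0, 0, 0]
max 0.07 end [0.5982 0.1494 0.1562]
[0, 0, 0.07, 0, 0, 0, 0, 0, 0, 0.06, 0, 0, 0, 0]
```

jog_arm(commands=[0.3,0,0.02,0,0,0,0,0.29,0,0.02,-0.01,0,-0.01,0,0.3,0,0.02,0,0,0,0,0,0,0,0,0,0,0,0,0,0.06,0,0,0,0,0,0,0.06,0,0,0,0,0,0,0,0,0,0,0])

```text
t: 19.9
tool_pos: [0.5972, 0.1492, 0.1583]
tool_rot: [-2.572, -1.801, 0.003]
contact_force: [0.1, 1.5, -8.0]
opening: 0.029
grip_force: 60.7
```

jog_arm(commands=[0,0,0.03,0,0,0,0,0,0,0.03,0,0,0,0,0,0,0,0,0,0,0])

```text
t: 20.27
tool_pos: [0.5976, 0.1497, 0.1553]
tool_rot: [-2.572, -1.802, 0.002]
contact_force: [0.7, -0.3, -8.0]
opening: 0.0287
grip_force: 60.8
```

jog_arm(commands=[0,0,0.02,0,0,0,0,0,0,0.02,0,0,0,0,0,0,0,0,0,0,0])

```text
t: 20.65
tool_pos: [0.598, 0.1497, 0.154]
tool_rot: [-2.572, -1.802, 0.001]
contact_force: [-2.2, -1.6, -3.8]
opening: 0.029
grip_force: 61.3
```

jog_arm(commands=[0,0,0.01,0,0,0,0,0,0,0,0,0,0,0,0,0,0,0,0,0,32,0,0,0,0,0,0,40,0,0,0,0,0,0,60,0,0,0,0,0,0,60,0,0,-0.5,0,0,0,60,0,0,-0.7,0,0,0,60,0,0,-0.7,0,0,0,60,0,0,0,0,0,0,60])

```text
t: 21.9
tool_pos: [0.6003, 0.15, 0.2722]
tool_rot: [2.57, 1.801, 0.012]
contact_force: [0.8, -0.1, -1.3]
opening: 0.0598
grip_force: 0.0
```

```bash
python3 - <<'E'
from h import *
o=ctrl.get_obs(); print(o["t"],o["tool_pos"])
# pointer grasp: above handle
d=np.array([.233,.972,0]); d/=np.linalg.norm(d); rot=frame([0,0,-1],[d[1],-d[0],0])
e=plan([.431,-.012,.15],rot,8,60)
E
```

```text
21.9 [0.60025039 0.15004283 0.272188  ]
max 0.44 end [ 0.4308 -0.0122  0.15  ]
[-0.44, -0.22, 0.25, 0.01, 0, -0.14, 60, -0.43, -0.22, 0.25, 0.01, -0.01, -0.14, 60, -0.44, -0.23, 0.25, 0.01, 0, -0.15, 60, -0.43, -0.24, 0.26, 0.01, -0.01, -0.14, 60, -0.42, -0.24, 0.25, 0.01, 0, -0.14, 60, -0.42, -0.25, 0.25, 0.01, -0.01, -0.14, 60, -0.42, -0.25, 0.26, 0.01, 0, -0.14, 60, -0.42, -0.26, 0.25, 0, -0.01, -0.14, 60]
```

jog_arm(commands=[-0.44,-0.22,0.25,0.01,0,-0.14,60,-0.43,-0.22,0.25,0.01,-0.01,-0.14,60,-0.44,-0.23,0.25,0.01,0,-0.15,60,-0.43,-0.24,0.26,0.01,-0.01,-0.14,60,-0.42,-0.24,0.25,0.01,0,-0.14,60,-0.42,-0.25,0.25,0.01,-0.01,-0.14,60,-0.42,-0.25,0.26,0.01,0,-0.14,60,-0.42,-0.26,0.25,0,-0.01,-0.14,60,0,0,0,0,0,0,60])

```text
t: 23.02
tool_pos: [0.4249, -0.0131, 0.1435]
tool_rot: [-2.463, -1.937, 0.017]
contact_force: [0.1, 0.4, -0.2]
opening: 0.06
grip_force: 0.0
```

```bash
python3 - <<'E'
from h import *
o=ctrl.get_obs(); print(o["t"],o["tool_pos"],o["q"].round(2))
upright()
im=eyes.get_image("wrist"); s=nets.silhouettes("wrist","pointer"); print(im["K"].tolist(),im["cam_to_world"].round(3).tolist())
I=im["image"].copy()
if s: I[s[0]["mask"]]=I[s[0]["mask"]]//2+np.array([0,120,0],np.uint8); print(s[0]["p"],s[0]["bbox"]); np.save("pm.npy",s[0]["mask"])
cv2.imwrite("pics/wr.png",I[:,:,::-1])
E
```

```text
23.025 [ 0.42492847 -0.01305288  0.14346992] [-0.2  -0.38  2.14 -0.    1.39  0.03]
top 0.85 601 plane [0.0049 0.0057 0.0154] rect [0.5951 0.1479] [0.1088 0.0756] 69.6
 head top [0.5955 0.1481 0.1825] [0.5956 0.1486] [0.0403 0.0306] 70.3
scene 0.71 333 plane [0.0093 0.0048 0.0126] rect [0.5936 0.144 ] [0.1093 0.0763] 70.6
[[309.70691628693146, 0.0, 319.293505571388], [0.0, 309.70691628693146, 204.4195461689933], [0.0, 0.0, 1.0]] [[0.972, 0.22, 0.08, 0.446], [-0.234, 0.925, 0.301, 0.066], [-0.008, -0.311, 0.95, 0.289], [0.0, 0.0, 0.0, 1.0]]
0.74 [315.0, 0.0, 340.9, 216.9]
```

View pics/wr.png

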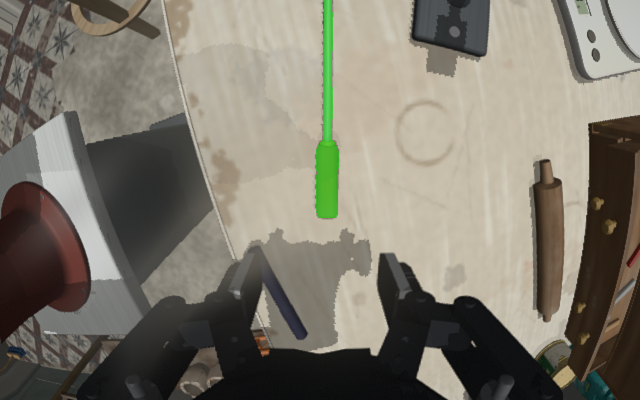

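```bash
cat >> h.py <<'E'
def fish_ray(im,u,v):
    K=im["K"]; a=(u-K[0,2])/K[0,0]; b=(v-K[1,2])/K[1,1]; t=np.hypot(a,b); s=np.sin(t)/t
    return im["cam_to_world"][:3,:3]@np.array([a*s,-b*s,-np.cos(t)]), im["cam_to_world"][:3,3]
def fish_plane(im,u,v,z):
    d,c=fish_ray(im,u,v); return c+d*(z-c[2])/d[2]
E
python3 - <<'E'
from h import *
im=eyes.get_image("wrist"); m=np.load("pm.npy"); v,u=np.nonzero(m)
for a,b in ((142,150),(165,195),(200,217),(20,60),(90,130)):
    k=(v>=a)&(v<=b); print(a,b,[fish_plane(im,u[k&(v==w)].mean(),w,.010 if a>140 else .009).round(4).tolist() for w in (a,b)])
g=fish_plane(im,327,216.9,.015); print("tail",g)
E
```

```text
142 150 [[0.4435, 0.0332, 0.01], [0.4414, 0.0262, 0.01]]
165 195 [[0.4387, 0.0125, 0.01], [0.4317, -0.0153, 0.01]]
200 217 [[0.4306, -0.0201, 0.01], [0.4276, -0.037, 0.01]]
20 60 [[0.4705, 0.1425, 0.009], [0.4603, 0.1059, 0.009]]
90 130 [[0.4548, 0.079, 0.009], [0.4456, 0.0439, 0.009]]
tail [ 0.42754473 -0.03494327  0.015     ]
```

```bash
python3 - <<'E'
from h import *
d=np.array([.2325,.9726,0]); rot=frame([0,0,-1],[d[1],-d[0],0])
e=plan([.4355,-.003,.05],rot,3,60)
plan([.4355,-.003,.006],rot,2,60,start=e)
E
```

```text
max 0.54 end [ 0.4352 -0.0032  0.0501]
[0.06, 0.03, 0.54, -0.03, 0.01, 0, 60, 0.06, 0.03, 0.53, -0.02, 0.01, 0, 60, 0.06, 0.03, 0.54, -0.03, 0.01, 0, 60]
max 0.37 end [ 0.4353 -0.0032  0.0063]
[0, 0, 0.37, 0, 0, 0, 60, 0, 0, 0.36, 0, 0, 0, 60]
```

jog_arm(commands=[0.06,0.03,0.54,-0.03,0.01,0,60,0.06,0.03,0.53,-0.02,0.01,0,60,0.06,0.03,0.54,-0.03,0.01,0,60,0,0,0,0,0,0,60,0,0,0.3,0,0,0,60,0,0,0.3,0,0,0,60,0,0,0,0,0,0,60])

```text
t: 24.25
tool_pos: [0.4345, -0.0035, 0.0139]
tool_rot: [-2.466, -1.945, 0.002]
contact_force: [-0.0, -1.0, 0.2]
opening: 0.0597
grip_force: 0.0
```

```bash
python3 - <<'E'
from h import *
d=np.array([.2325,.9726,0]); rot=frame([0,0,-1],[d[1],-d[0],0])
o=ctrl.get_obs(); print(o["t"],o["tool_pos"])
plan([.4355,-.003,.006],rot,1,60)
E
```

```text
24.25 [ 0.4344813  -0.00350435  0.01393682]
max 0.13 end [ 0.4352 -0.0031  0.0061]
[0.01, 0.01, 0.13, -0.01, 0.01, -0.01, 60]
```

jog_arm(commands=[0.01,0.01,0.13,-0.01,0.01,-0.01,60,0,0,0,0,0,0,40,0,0,0,0,0,0,24,0,0,0,0,0,0,10,0,0,0,0,0,0,0,0,0,0,0,0,0,0], newtons=50)

```text
t: 25.0
tool_pos: [0.4358, -0.0033, 0.0065]
tool_rot: [2.465, 1.946, 0.003]
contact_force: [-0.5, 0.2, 5.9]
opening: 0.019
grip_force: 50.7
```

jog_arm(commands=[0,0,-0.5,0,0,0,0,0,0,-0.8,0,0,0,0,0,0,-0.8,0,0,0,0,0,0,-0.8,0,0,0,0,0,0,0,0,0,0,0])

```text
t: 25.62
tool_pos: [0.4374, -0.0036, 0.1841]
tool_rot: [2.461, 1.942, 0.01]
contact_force: [0.4, -0.8, -1.2]
opening: 0.0184
grip_force: 50.1
```

```bash
cat >> h.py <<'E'
def rod(zlo=.05,view=None):
    "line of the held pointer from top and scene clouds, with the tip seen"
    for c in ("top","scene"):
        im=eyes.get_image(c); s=nets.silhouettes(c,"pointer")
        if view==c: cv2.imwrite("pics/rod.png",cv2.resize(im["image"][60:300,200:500,::-1],(750,600),interpolation=3))
        if not s: print(c,"none"); continue
        P=pts(im,s[0]["mask"]); P=P[P[:,2]>zlo]; mu=np.median(P,0); P=P[np.linalg.norm(P-mu,axis=1)<.2]
        l=cv2.fitLine(P.astype(np.float32),cv2.DIST_HUBER,0,.01,.01).ravel(); d=l[:3]*np.sign(l[1]); t=(P-l[3:])@d
        k=np.linalg.norm(P-l[3:]-np.outer(t,d),axis=1)<.02; t=t[k]
        print(c,round(s[0]["p"],2),s[0]["bbox"],len(P),"dir",d.round(3),"tail",(l[3:]+d*t.min()).round(4),"tip",(l[3:]+d*t.max()).round(4),np.ptp(t).round(3))
E
python3 - <<'E'
from h import *
o=ctrl.get_obs(); print(o["t"],o["tool_pos"],o["q"].round(2),R.from_rotvec(o["tool_rot"]).as_matrix().round(3)); rod(.08,"scene")
E
```

```text
25.625 [ 0.43744249 -0.00361856  0.18410645] [-0.18 -0.4   2.09  0.    1.44  0.06] [[ 0.232  0.973  0.009]
 [ 0.973 -0.232 -0.001]
 [ 0.001  0.009 -1.   ]]
top 0.57 [229.0, 206.4, 264.0, 213.3] 85 dir [ 0.226  0.974 -0.004] tail [0.4603 0.0961 0.1908] tip [0.4789 0.1763 0.1905] 0.082
scene 0.6 [270.0, 157.3, 299.4, 185.9] 131 dir [0.236 0.972 0.002] tail [ 0.4224 -0.04    0.1844] tip [0.4641 0.1312 0.1847] 0.176
```

View pics/rod.png

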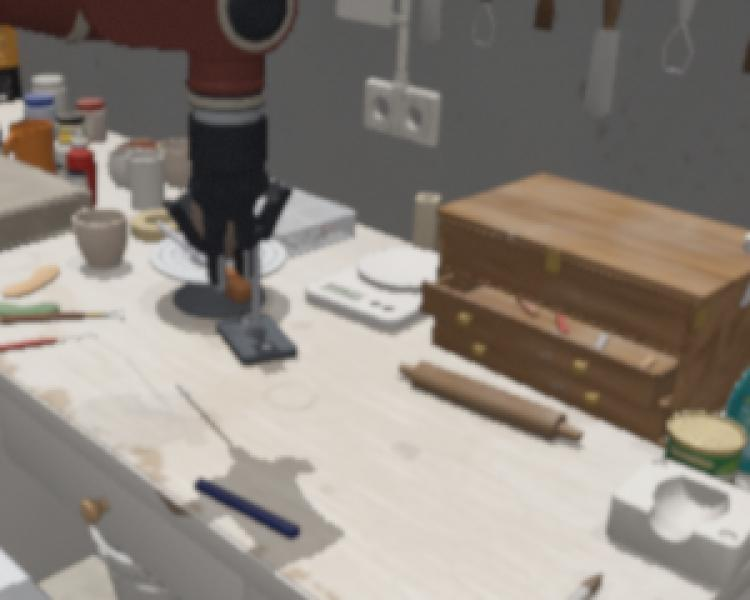

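```bash
python3 - <<'E'
from h import *
f=np.radians(70); u=np.array([np.cos(f),np.sin(f),0]); rot=frame([0,0,-1],[u[1],-u[0],0]); eye=np.array([.5955,.1484,.165])
e=plan([.455,-.09,.19],rot,4,0); plan(eye-u*.230+.0013*np.array([u[1],-u[0],0]),rot,4,0,start=e)
E
```

```text
max 0.33 end [ 0.455  -0.0902  0.1898]
[-0.33, 0.17, -0.05, -0.01, 0, 0.29, 0, -0.33, 0.18, -0.06, -0.01, 0, 0.28, 0, -0.32, 0.19, -0.05, -0.01, 0, 0.29, 0, -0.32, 0.2, -0.05, -0.01, 0, 0.28, 0]
max 0.22 end [ 0.5179 -0.0684  0.1653]
[0.18, 0.22, 0.1, 0, 0, 0, 0, 0.17, 0.21, 0.11, 0, 0, 0, 0, 0.18, 0.22, 0.1, 0, 0, 0, 0, 0.17, 0.21, 0.1, 0, 0, 0, 0]
```

jog_arm(commands=[-0.33,0.17,-0.05,-0.01,0,0.29,0,-0.33,0.18,-0.06,-0.01,0,0.28,0,-0.32,0.19,-0.05,-0.01,0,0.29,0,-0.32,0.2,-0.05,-0.01,0,0.28,0,0.18,0.22,0.1,0,0,0,0,0.17,0.21,0.11,0,0,0,0,0.18,0.22,0.1,0,0,0,0,0.17,0.21,0.1,0,0,0,0,0,0,0,0,0,0,0,0,0,0,0,0,0,0])

```text
t: 27.08
tool_pos: [0.5183, -0.0685, 0.1667]
tool_rot: [2.572, 1.802, 0.002]
contact_force: [-0.4, -0.2, -1.2]
opening: 0.0185
grip_force: 50.0
```

```bash
cat >> h.py <<'E'
def rel():
    "rod and head in the top picture: lateral offset of the rod's line from the head's middle, by colour-free pixel centroids"
    f=np.radians(70); u=np.array([np.cos(f),np.sin(f),0]); v=np.array([u[1],-u[0],0]); eye=np.array([.5955,.1484,0])
    im=eyes.get_image("top"); A=pts(im,im["z_map"]>0)-eye
    a,b=A@u,A@v
    H=(A[:,2]>.178)&(A[:,2]<.19)&(abs(a)<.03)&(abs(b)<.025); print("head mid b",(b[H].min()+b[H].max())/2,b[H].mean(),"a",a[H].min(),a[H].max(),"z",np.median(A[H,2]))
    for lo,hi in ((-.15,-.10),(-.10,-.06),(-.06,-.022),(.022,.06),(.06,.10),(.1,.14)):
        r=(a>lo)&(a<hi)&(abs(b)<.012)&(A[:,2]>.162)&(A[:,2]<.19)
        if r.sum()>3: print(lo,hi,r.sum(),"b",b[r].mean().round(4),"z",np.median(A[r,2]).round(4),"a max",a[r].max().round(4))
E
python3 - <<'E'
from h import *
o=ctrl.get_obs(); print(o["t"],o["tool_pos"],R.from_rotvec(o["tool_rot"]).as_matrix().round(3)); rel()
im=eyes.get_image("wrist"); cv2.imwrite("pics/w2.png",im["image"][:,:,::-1])
E
```

```text
27.075 [ 0.51829258 -0.06851008  0.16673607] [[ 0.342  0.94   0.002]
 [ 0.94  -0.342 -0.   ]
 [ 0.     0.002 -1.   ]]
head mid b -1.249265013713273e-06 -0.00020171602272928284 a -0.019953261595602668 0.021005369190346672 z 0.18232220453274306
-0.15 -0.1 60 b 0.0001 z 0.1727 a max -0.1007
-0.1 -0.06 47 b 0.0003 z 0.1725 a max -0.0603
-0.06 -0.022 26 b 0.0007 z 0.1717 a max -0.0368
```

View pics/w2.png

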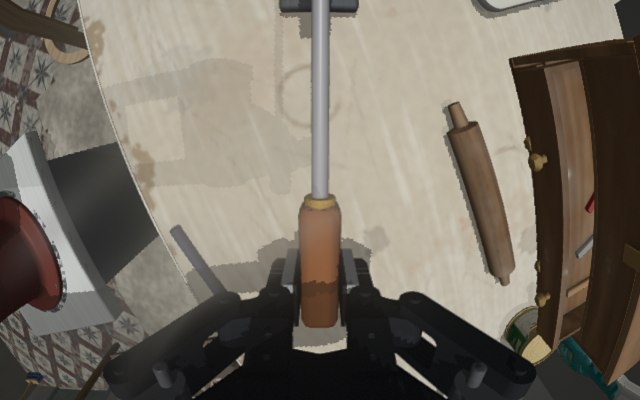

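jog_arm(commands=[0,-0.01,0.02,0,0,0,0,0.1,0,0,0,0,0,0,0.1,0,0,0,0,0,0,0.1,0,0,0,0,0,0,0.1,0,0,0,0,0,0,0,0,0,0,0,0,0])

```text
t: 27.92
tool_pos: [0.527, -0.0454, 0.1668]
tool_rot: [2.57, 1.802, 0.005]
contact_force: [-0.5, -0.5, -0.9]
opening: 0.0185
grip_force: 50.0
```

jog_arm(commands=[0.1,0,0,0,0,0,0,0.1,0,0,0,0,0,0,0,0,0,0,0,0,0])

```text
t: 28.3
tool_pos: [0.531, -0.0341, 0.1667]
tool_rot: [2.57, 1.802, 0.005]
contact_force: [0.3, -0.3, -2.0]
opening: 0.0186
grip_force: 50.0
```

```bash
python3 - <<'E'
from h import *
o=ctrl.get_obs(); print(o["t"],o["tool_pos"],o["wrist_torque"].round(3)); rel()
E
```

```text
28.3 [ 0.53104588 -0.03405814  0.16671493] [-0.011  0.041  0.064]
head mid b 0.00017483264207178786 -4.596465390170726e-05 a -0.019840897789002103 0.020532311256151216 z 0.1826326128158886
-0.15 -0.1 18 b -0.0003 z 0.1719 a max -0.1001
-0.1 -0.06 46 b 0.0001 z 0.1727 a max -0.0602
-0.06 -0.022 47 b 0.0004 z 0.1725 a max -0.0221
```

jog_arm(commands=[0.1,0,0.01,0,0,0,0,0.1,0,0,0,0,0,0,0.1,0,0,0,0,0,0,0.1,0,0,0,0,0,0,0.1,0,0,0,0,0,0,0.1,0,0,0,0,0,0,0.1,0,0,0,0,0,0,0,0,0,0,0,0,0])

```text
t: 29.35
tool_pos: [0.5455, 0.0054, 0.1663]
tool_rot: [2.57, 1.802, 0.005]
contact_force: [-0.3, -0.2, -1.7]
opening: 0.019
grip_force: 50.0
```

```bash
python3 - <<'E'
from h import *
o=ctrl.get_obs(); print(o["t"],o["tool_pos"],o["wrist_torque"].round(3)); rel()
E
```

```text
29.35 [0.54551332 0.00541011 0.16630323] [-0.008  0.026  0.086]
head mid b 0.0002289328091411736 6.874513281030608e-05 a -0.01975741847131553 0.020423548637268075 z 0.1822790807289123
-0.06 -0.022 44 b 0.0002 z 0.1723 a max -0.0222
0.022 0.06 19 b 0.0002 z 0.1712 a max 0.0431
```

jog_arm(commands=[0.1,0,0,0,0,0,0,0.1,0,0,0,0,0,0,0.1,0,0,0,0,0,0,0.1,0,0,0,0,0,0,0.1,0,0,0,0,0,0,0.1,0,0,0,0,0,0,0.1,0,0,0,0,0,0,0,0,0,0,0,0,0])

```text
t: 30.4
tool_pos: [0.5598, 0.0449, 0.1663]
tool_rot: [2.57, 1.802, 0.005]
contact_force: [-0.7, 0.1, -1.1]
opening: 0.0184
grip_force: 49.9
```

```bash
python3 - <<'E'
from h import *
o=ctrl.get_obs(); print(o["t"],o["tool_pos"],o["wrist_torque"].round(3)); rel()
E
```

```text
30.4 [0.5598256  0.04493962 0.16628438] [-0.022  0.137  0.061]
head mid b -0.00017359974047950495 -0.0022255623712426607 a -0.008319144460668705 0.020433818469641797 z 0.18217143299822225
-0.15 -0.1 42 b -0.003 z 0.1781 a max -0.1256
0.022 0.06 45 b 0.0002 z 0.1721 a max 0.0588
0.06 0.1 25 b 0.0005 z 0.1717 a max 0.0843
```

jog_arm(commands=[0.1,0,0,0,0,0,0,0.11,0,0,0,0,0,0,0.11,0,0,0,0,0,0,0.1,0,0,0,0,0,0,0,0,0,0,0,0,0])

```text
t: 31.08
tool_pos: [0.5685, 0.0687, 0.1663]
tool_rot: [2.57, 1.802, 0.006]
contact_force: [-0.5, 0.7, -1.1]
opening: 0.0191
grip_force: 49.9
```

```bash
python3 - <<'E'
from h import *
o=ctrl.get_obs(); print(o["t"],o["tool_pos"],o["wrist_torque"].round(3)); rel()
im=eyes.get_image("top"); cv2.imwrite("pics/tip.png",cv2.resize(im["image"][110:210,150:290,::-1],(784,560),interpolation=2))
E
```

```text
31.075 [0.56847761 0.06873472 0.16629165] [0.045 0.092 0.028]
head mid b -0.011652459685017932 -0.011806365098252478 a -0.019061597664016168 -0.015313417897183938 z 0.18292936241404822
-0.15 -0.1 29 b -0.0041 z 0.1786 a max -0.1002
0.022 0.06 35 b 0.0001 z 0.1715 a max 0.0589
0.06 0.1 47 b 0.0003 z 0.1726 a max 0.0994
0.1 0.14 8 b 0.0004 z 0.1719 a max 0.1082
```

View pics/tip.png

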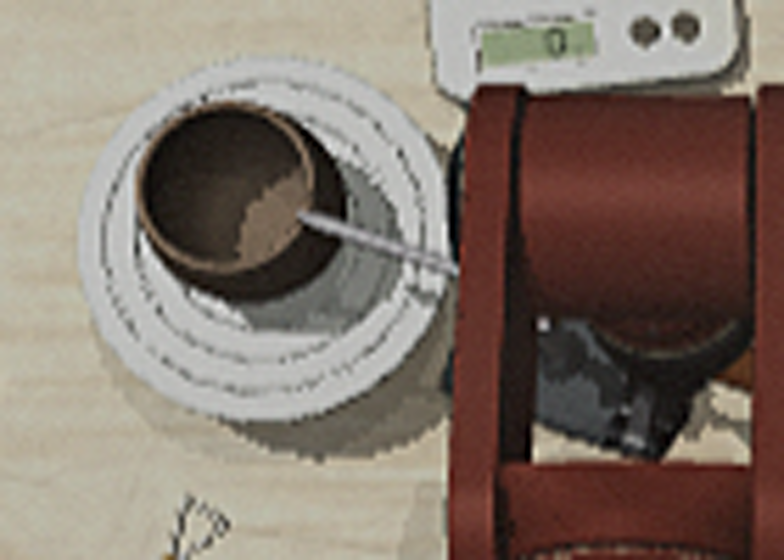

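jog_arm(commands=[0,0,0.03,0,0.2,0,0,0,0,0.03,0,0.2,0,0,0,0,0,0,0,0,0])

```text
t: 31.55
tool_pos: [0.568, 0.0676, 0.1625]
tool_rot: [-2.557, -1.79, -0.056]
contact_force: [-1.0, 0.6, -2.8]
opening: 0.0186
grip_force: 49.9
```

jog_arm(commands=[0,0,0,0,0,0,21,0,0,0,0,0,0,24,0,0,0,0,0,0,30,0,0,0,0,0,0,45,0,0,0,0,0,0,50,0,0,0,0,0,0,50,0,0,-0.2,0,0,0,50,0,0,-0.5,0,0,0,50,0,0,-0.8,0,0,0,50,0,0,-0.8,0,0,0,50,-0.5,0,-0.8,0,0,0,50,-0.8,0,-0.5,0,0,0,50,-0.8,0,0,0,0,0,50,-0.8,0,0,0,0,0,50,0,0,0,0,0,0,50], newtons=20)

```text
t: 33.42
tool_pos: [0.5042, -0.1056, 0.3724]
tool_rot: [-2.562, -1.786, -0.057]
contact_force: [-0.5, 0.7, -0.5]
opening: 0.0499
grip_force: 0.0
```

```bash
python3 - <<'E'
from h import *
o=ctrl.get_obs(); print(o["t"],o["tool_pos"]); rel(); upright(); rod(.1,"scene")
im=eyes.get_image("top"); A=pts(im,im["z_map"]>0)
q=A[(A[:,2]>.148)&(A[:,2]<.162)&(np.hypot(A[:,0]-.65,A[:,1]-.288)<.06)&(A[:,1]>.262)]; sol=np.linalg.lstsq(np.c_[2*q[:,:2],np.ones(len(q))],(q[:,:2]**2).sum(1),rcond=None)[0]; print("pot",sol[:2],np.sqrt(sol[2]+sol[:2]@sol[:2]))
E
```

```text
33.425 [ 0.50424442 -0.1056025   0.37242821]
head mid b 1.9620918625703858e-05 -0.0001077784005251783 a -0.019802566094005707 0.020306483965192728 z 0.18230350003545093
-0.15 -0.1 59 b 0.0003 z 0.1669 a max -0.1006
-0.1 -0.06 123 b -0.0003 z 0.1696 a max -0.06
-0.06 -0.022 60 b -0.0003 z 0.1688 a max -0.0224
0.022 0.06 47 b -0.0003 z 0.1737 a max 0.0599
0.06 0.1 48 b -0.0005 z 0.178 a max 0.1
0.1 0.14 5 b -0.0004 z 0.177 a max 0.1075
top 0.65 511 plane [ 0.0144 -0.0063  0.0156] rect [0.595  0.1489] [0.1084 0.0752] 70.9
 head top [0.5954 0.1488 0.182 ] [0.596  0.1489] [0.0409 0.0306] 69.3
top 0.67 [211.5, 152.1, 288.2, 181.0] 241 dir [0.34  0.939 0.06 ] tail [0.5537 0.0346 0.1666] tip [0.6243 0.2297 0.1791] 0.208
scene 0.46 [307.3, 156.1, 315.9, 172.2] 105 dir [0.289 0.941 0.175] tail [0.5498 0.0302 0.1575] tip [0.57   0.0962 0.1698] 0.07
pot [0.65054628 0.28838513] 0.04014678661905579
```

View pics/rod.png

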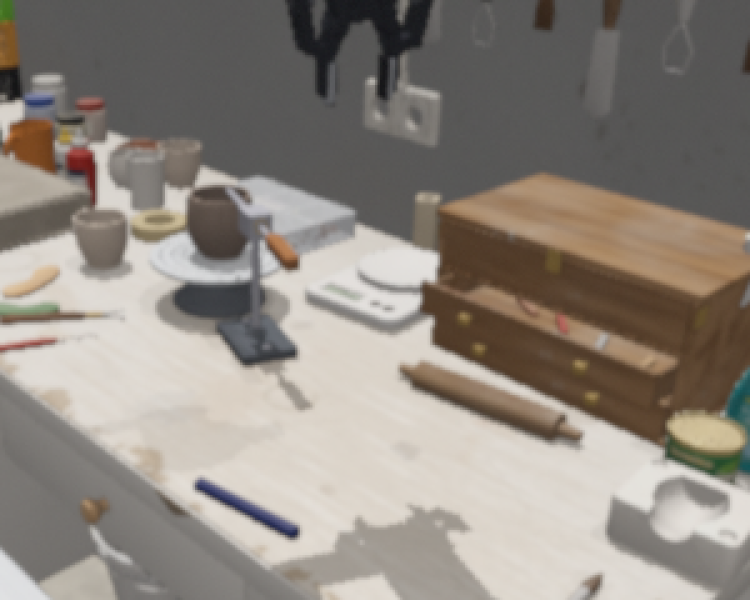

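The pointer rests in the eye at crop (255,222), with its handle at (283,250) and the tip over the rim. The tip measures about 40 mm from the pot axis and about 18 mm above the rim, so I'm handing in.

```bash
python3 -c "
from station import job
print(job.finish_job())"
```

```text
the job is handed in; nothing more can be done
None
```

I stood the gauge upright beside the wheel with its eye facing the pot, and the pointer rests through the eye with its tip over the rim, about 40 mm from the pot's axis and 18 mm above the rim by camera. The pot read the same position before and after. I handed the job in at about 34 s, and no verdict was returned.

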